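# Peel the lift-out tray of pins from its hardware box and hold it over the work

### The arm

A 6-joint arm with a two-finger parallel gripper is mounted at the origin on a cart in front of the work surface, level with it; the furniture and walls round the work are solid. World frame = base frame: x ahead of the robot, y to its left, z up, the work surface at z = 0. Lengths are in m, angles in rad, forces in N, time in s.
With the tool pointing down it reaches from about 0.35 to 0.975 m from the base axis. Payload 4.9 kg.
Tool frame: the origin (TCP) lies midway between the tips of the shut fingers; the grasp point (between the pads) lies manip.grip_depth behind it (manip.grip_depth is the distance from the TCP to the grasp point, in m); z points along the fingers, x is the direction in which the jaws open and shut, and the axes are right-handed (so a half turn about z gives the same grasp; the last joint's range is limited). The gripper opens to 85 mm and grips with 20 to 120 N. Pads are 22 mm wide; open, the fingers measure 114 mm over their backs; the gripper's body (76 mm by 85 mm) begins 54 mm behind the grasp point. The pads swing forward as they close: fully open they stand 13 mm farther back than shut.
Start: joints at [1.043, 0.053, 1.613, -0, 1.476, -0.119], TCP at [0.248, 0.573, 0.231] pointing down, gripper open.
Joint ranges: [-3.01, 3.01], [-1.01, 2.22], [0.06, 2.58], [-1.02, 4.17], [0.09, 2.62], [-3.14, 3.14]. Speed limits (rad/s): [2.57, 2.57, 3.14, 3.14, 3.14, 3.14].

### API

Orientations are given as a unit quaternion [w, x, y, z].
In Python, from plant import state, grab_frame, ticket, manip gives the robot as it stands.
- The arm moves only by the tool carry_out, never from a script. Its argument "moves" is a list that holds one entry, the list of rows, each a list of 7 numbers: the turn, a rotation vector about the tool's x, y, z each as a share of 5 degrees, from -1 to 1, then the shift along the tool's x, y, z each as a share of 0.04 m, from -1 to 1, then the gripper command: -1 is shut, 1 is fully open, values between are in proportion. A call has 1 to 8 rows; each row shifts and turns the commanded pose from where the row before left it, along the tool's axes as they then stand; what a row does not reach is not made up. A row lasts 1/12 s, in which the tool goes at most 41.7 mm and 7.16 degrees, less where a joint would pass 70% of its speed; a pose out of reach is approached as far as the arm can. A call with a number of a shift or a turn outside -1 to 1 is refused whole. A call with a gripper value outside its range is refused whole. The fingers move at their own pace and stop on an object; the grip force is fixed at half the most. Time passes only in rows, so rows that do not move let the fingers close. It gives the time, the measured TCP pose, the force and the opening at its end, in the units of the state.
- state(): the state, without advancing time (a new reading comes with each control period).
- grab_frame(name): name is "scene" or "top" or "wrist"; returns a dict with "frame" (384x512x3 uint8, red, green, blue), "z_map" (384x512 float32, m along the optical axis (not along the pixel's ray), 0 where there is no reading), "K" (3x3 intrinsics, pixels), "world_from_camera" (4x4, takes a point from camera to world coordinates); the wrist camera has in their place "hand_eye" (4x4, takes a point from camera to tool coordinates, whose origin is the TCP and whose axes are the tool frame's). Camera axes: x right, y down, z forward; pixel columns grow to the right and rows downward; lengths in m; the calibration is good to about 2 mm. The wrist camera is an equidistant fisheye: a pixel r from the principal point sees the ray r / f radians off the axis. A picture is of the moment at which its call begins: read the wrist's pose just before it.
- ticket.job_done(): hands the job in, once; it reports no verdict.
The state is a dict: "time": time; "joint_pos": joint angles; "joint_vel": joint speeds; "joint_efforts": joint torques, N m; "tool_pos": TCP position; "tool_rot": TCP orientation; "contact_force": force on the tool from outside, world axes, zero at the start; "ft_torque": the same for the moment, N m; "gripper_width": opening from 0.0 (shut) to 1.0 (fully open).
Only numpy, scipy, OpenCV 4.12 (cv2) and the standard library are available. Lean on these libraries where they do the work, as an engineer would, in place of code of your own. Each camera call takes 0.05 s, during which the arm holds its last target.

### The job

The fitter needs the steel pins at the drilled wooden block. Grip the red corner tab of the lift-out tray and peel the tray out of the hardware box by raising that corner first, while the opposite corner still rests on the box, so that the spring clips let go one after another and the box stays standing where it is on the bench. Then carry the tray with its three pins to the drilled block and finish while still holding it there, level, with its middle over the block and about a hand's breadth (10 cm) above the top of the wood; leave the other things alone.

Things in the scene. Friction and masses are not known exactly. Their poses are not given: they have to be found in the camera images.
- tray_centre (a point): Centre of the lift-out tray: shallow pale-grey plastic, flange 160 (x) x 120 (y) mm, 33 mm high from underside to flange top; this point is 16.5 mm above the underside. Axes: x along its long side, y along its short side, z up. It sits in the mouth of the hardware box, its 3 mm flange on the rim. Low dividers (21 mm high) at x = +12 mm and along y = 0 beyond it; the pins lie on the -x side.
- tray: The same tray, origin at the centre of its underside, axes as above. About 110 g, plus 20 g for each pin. Below the flange it is 142 x 102 mm and hangs 30 mm deep in the box's 154 x 114 mm mouth, so it can tilt; a rib 5 mm deep under the flange locates it with 1 mm play.
- tray_tab (a point): Grip point of the red upright tab on the tray's (+x, +y) corner, 66, 49 mm from its middle: a plate 9 mm thick, 26 wide, 38 high on the flange. Its thickness lies along the tray's diagonal (0.8, 0.6, 0 in tray axes): close the fingers along that, one over the tray's inside, one beyond its corner. The point is mid-tab, 23 mm above the flange, 15 mm below the tab's top; axes as the tray's.
- tray_far_corner (a point): The flange corner opposite the tab, on the flange's underside, at -80, -60 mm from the tray's middle and 13.5 mm above tray_centre; axes as the tray's. It rests on the box rim at the start. Turning the tray about this corner by 0.15 to 0.2 rad, tab corner up, about the level line square to the diagonal, frees all four clips.
- hardware_box: Open blue-grey plastic box, 164 (x) x 124 (y) mm, 62 mm high, walls 5 mm, filled with steel nuts to below the tray, about 1 kg; loose on the bench. Origin at the centre of its underside; its axes are parallel to the tray's at the start.
- box_mouth (a point): Centre of the box's mouth, at rim height. On each long side, 35 mm either side of the middle, a steel spring clip hooks 2 mm over the flange's edge with a rounded nose, standing up to 14 mm above the rim. The flange lifts 3 mm freely; then each clip holds with about 4 N and snaps back over the next 4 mm. Pulled all at once they lift or tip the box; by the corner they let go in turn at 3 to 6 N.
- pin_1_centre (a point): Centre of a round steel pin, 8 mm thick and 55 mm long (along its y), lying loose in the tray.
- pin_2_centre (a point): Centre of a second such pin.
- pin_3_centre (a point): Centre of a third such pin.
- drilled_block: Pale wooden block, 130 (x) x 56 (y) x 34 mm high, four holes in its top along x, two of them already with steel pins standing 14 mm proud of the top; loose, origin at the centre of its underside.
- jam_jar: Bystander: glass jar with a pale lid, 64 mm across and 97 mm high, origin at the centre of its underside.
- chisel: Bystander: wood chisel, 215 mm long (along y), 29 mm thick, origin under its middle.
- sanding_block: Bystander: cork sanding block, 66 x 110 x 29 mm, origin at the centre of its underside.
- tape_measure: Bystander: pocket tape measure, 62 x 81 x 33 mm, origin at the centre of its underside.
There are look-alikes about, which are no part of the job. There is more than one size of the tray; the one meant has the size given above.

How it is judged:
On the way, in this order (a step that is already met when the one before it is completed fails the run):
1. the tray is peeled: held by the fingers, tilted by more than 0.06 rad with its tab corner up, while its opposite corner is still within 9 mm of its seat and the box stands (angle between tray_centre's own z axis and vertical above 0.06 rad and z of tray_tab in the frame of hardware_box above 0.095 m and z of tray_far_corner in the frame of hardware_box between 0.055 and 0.071 m and contact force between the fingers and tray above 1 N and angle between hardware_box's own z axis and vertical below 0.06 rad), for 0.1 s.
2. the tray is lifted clear of the box (z of tray_centre in the frame of hardware_box above 0.1 m and contact force between tray and hardware_box below 0.1 N), for 0.1 s.
At the end, for the whole second after the job is handed in: The fingers hold the tray still over the drilled block: centres within 50 mm seen from above, tray centre 100 to 200 mm above the bench, level within 0.17 rad, clear of block and box, all pins in it; the box stands flat within 30 mm of its place, the block within 20 mm (horizontal distance between tray_centre and drilled_block below 0.05 m and height (world z) of tray_centre between 0.1 and 0.2 m and angle between tray_centre's own z axis and vertical below 0.17 rad and linear speed of tray below 0.03 m/s and contact force between the fingers and tray above 1 N and contact force between tray and drilled_block below 0.05 N and contact force between tray and hardware_box below 0.05 N and distance of hardware_box from where it was at the start of the episode below 0.03 m and angle between hardware_box's own z axis and vertical below 0.03 rad and height (world z) of hardware_box below 0.006 m and distance of drilled_block from where it was at the start of the episode below 0.02 m and x of pin_1_centre in the frame of tray_centre between -0.07 and 0.07 m and y of pin_1_centre in the frame of tray_centre between -0.05 and 0.05 m and z of pin_1_centre in the frame of tray_centre between -0.02 and 0.018 m and x of pin_2_centre in the frame of tray_centre between -0.07 and 0.07 m and y of pin_2_centre in the frame of tray_centre between -0.05 and 0.05 m and z of pin_2_centre in the frame of tray_centre between -0.02 and 0.018 m and x of pin_3_centre in the frame of tray_centre between -0.07 and 0.07 m and y of pin_3_centre in the frame of tray_centre between -0.05 and 0.05 m and z of pin_3_centre in the frame of tray_centre between -0.02 and 0.018 m); the arm keeps its last pose, push and grip.
It fails at once if the hardware box is lifted or tipped (12 mm or 0.12 rad) or shoved 40 mm (height (world z) of hardware_box above 0.012 m or angle between hardware_box's own z axis and vertical above 0.12 rad or distance of hardware_box from where it was at the start of the episode above 0.04 m).
It fails at once if the jar, chisel, sanding block, tape measure or drilled block is moved by more than 30 mm (distance of any of jam_jar, chisel, sanding_block, tape_measure, drilled_block from where it was at the start of the episode above 0.03 m).
It also fails if it takes over 38 s, if anything falls off the work surface, if the arm or the gripper's body presses on something with over 40 N, if the wrist force passes 120 N, or if a joint passes its speed limit or range.

## Working session

There is one attempt and no reset: what is moved stays moved. The work goes in short steps, Python scripts to look and compute and a tool call to move; the robot and the scene stay as the last step left them, time stands still between calls to the robot, and variables do not carry over. Pictures are saved under pics/ and viewed, and the job is handed in when it is done.

Besides the shell and the picture viewer there is one more tool, called after "Emit:" as name([rows], argument=value, ...), one row to a line, values as JSON. carry_out: Moves the arm, as the interface text tells. Shift numbers are shares of 0.04 m and turn numbers shares of 5 degrees, none past 1 either way. Its arguments: {"type":"object","properties":{"moves":{"type":"array"}},"required":["moves"]}

```bash
ls; mkdir -p pics
python3 - <<'E'
from plant import state, grab_frame, ticket, manip
import cv2,numpy as np
s=state();print(s); print(manip.grip_depth)
for n in ["scene","top","wrist"]:
    f=grab_frame(n); np.savez(f"/tmp/{n}0.npz",**f)
    cv2.imwrite(f"pics/{n}0.png",cv2.resize(f["frame"][:,:,::-1],(800,600)))
    print(n,f["K"].round(1).tolist(),[f[k].round(3).tolist() for k in f if k in("world_from_camera","hand_eye")],(f["z_map"]>0).mean())
E
```

```text
pics
{'time': 0.0, 'joint_pos': array([ 1.04301721e+00,  5.33464899e-02,  1.61430548e+00,  8.79945934e-06,
        1.47599721e+00, -1.18993222e-01]), 'joint_vel': array([ 9.32966029e-04,  8.59641492e-05, -6.90226845e-04, -3.31941791e-04,
       -2.52419658e-05,  1.76713352e-03]), 'joint_efforts': array([-7.09919914e-05, -3.93683124e+01, -3.70178461e+01, -9.67062351e-05,
        7.09698055e-03,  3.15658633e-05]), 'tool_pos': array([0.24811025, 0.57295998, 0.23006259]), 'tool_rot': array([ 4.54429233e-04,  8.35911134e-01,  5.48863844e-01, -9.22412132e-04]), 'contact_force': array([-0.10020251, -0.72507684,  0.16269014]), 'ft_torque': array([-0.01083144,  0.02933032, -0.02989262]), 'gripper_width': 1.0019190989214777}
0.0187
scene [[449.9, 0.0, 250.6], [0.0, 449.9, 188.4], [0.0, 0.0, 1.0]] [[[0.649, -0.453, 0.611, -0.357], [-0.76, -0.362, 0.539, -0.939], [-0.023, -0.814, -0.58, 0.957], [0.0, 0.0, 0.0, 1.0]]] 0.9961344401041666
top [[365.8, 0.0, 255.3], [0.0, 365.8, 193.0], [0.0, 0.0, 1.0]] [[[-0.029, -0.987, 0.157, 0.425], [-0.999, 0.025, -0.027, -0.115], [0.023, -0.158, -0.987, 1.07], [0.0, 0.0, 0.0, 1.0]]] 0.9959157307942709
wrist [[297.3, 0.0, 256.7], [0.0, 297.3, 190.5], [0.0, 0.0, 1.0]] [[[1.0, -0.001, -0.0, -0.0], [0.001, 0.955, 0.298, -0.076], [0.0, -0.298, 0.955, -0.142], [0.0, 0.0, 0.0, 1.0]]] 0.994873046875
```

View pics/scene0.png

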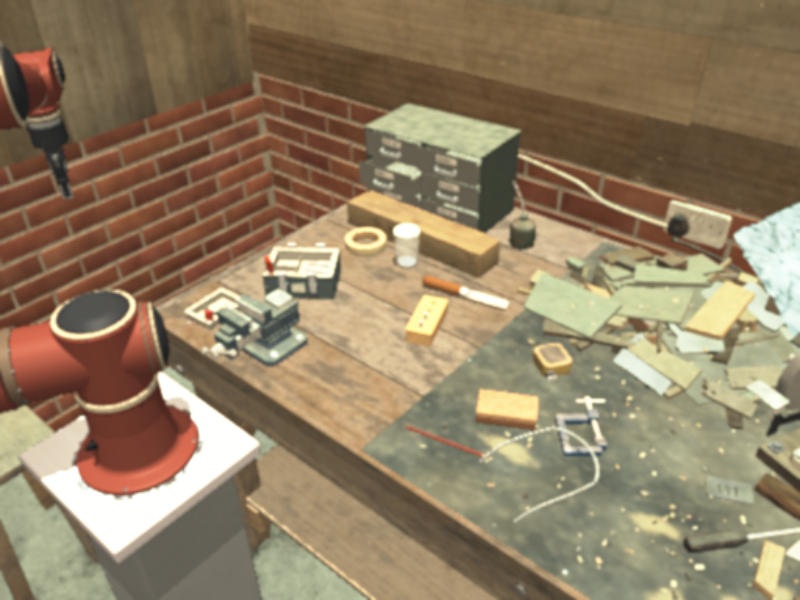

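View pics/top0.png

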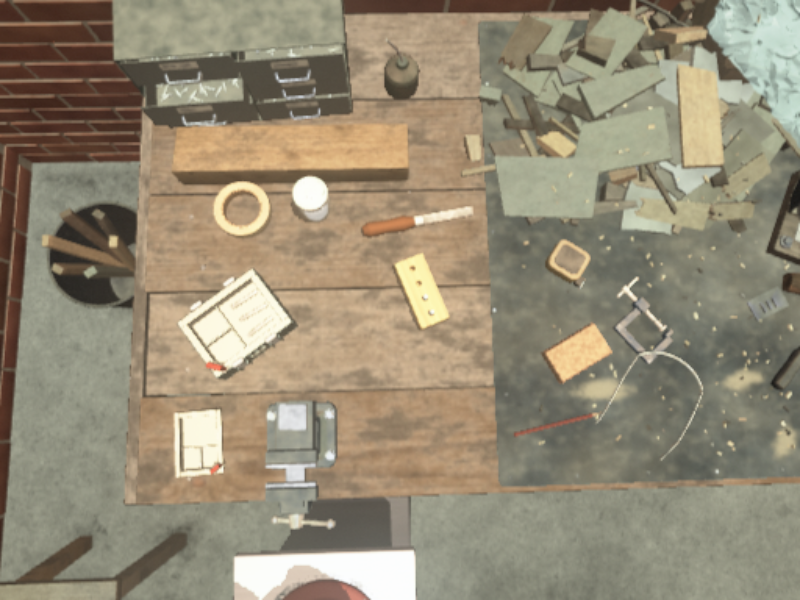

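Candidates in the top view: the tray seated in a blue-grey box at (237,323), with its tab at (217,366), and a smaller tray lying on the bench at (199,443), with its tab at (215,468). The description points to the one in the box, so I'll check it in a close crop.

Run:
```python
import cv2,numpy as np
t=np.load('/tmp/top0.npz')['frame'][:,:,::-1]; s=np.load('/tmp/scene0.npz')['frame'][:,:,::-1]
a=cv2.resize(t[165:315,80:220],(560,600),interpolation=cv2.INTER_CUBIC)
cv2.imwrite('pics/ctop.png',a)
cv2.imwrite('pics/cblk.png',cv2.resize(np.hstack([t[150:220,240:310],s[140:210,160:230][:70]]),(800,400),interpolation=cv2.INTER_CUBIC))
```

```text
(no output)
```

View pics/ctop.png

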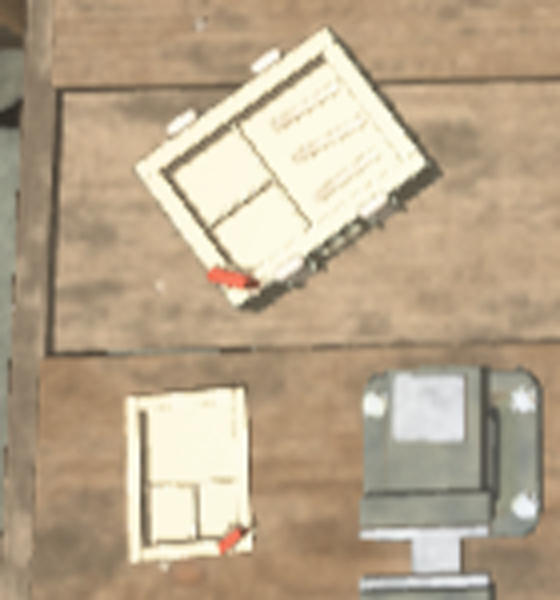

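View pics/cblk.png

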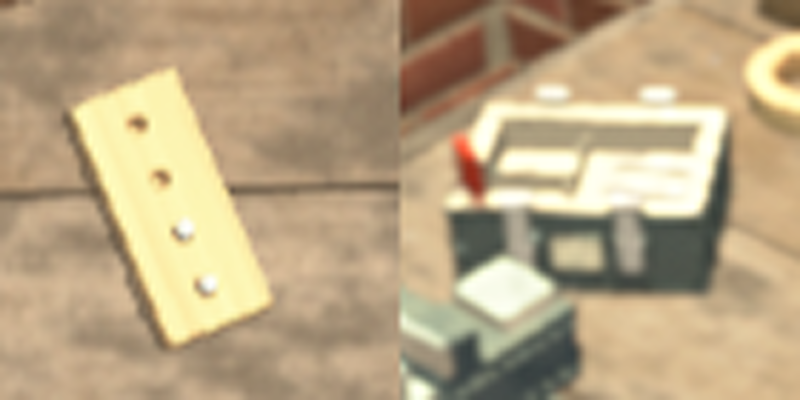

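The crop shows the box tray with its divider layout, three faint pins at the right (crop 320,150) and the red tab at crop (230,277). The loose tray at the bottom left is visibly smaller. Next I'll measure poses.

```bash
cat > h.py <<'E'
import numpy as np,cv2
def cloud(d):
    K=d['K'];T=d['world_from_camera'];z=d['z_map'];h,w=z.shape
    u,v=np.meshgrid(np.arange(w),np.arange(h))
    P=np.stack([(u-K[0,2])/K[0,0]*z,(v-K[1,2])/K[1,1]*z,z],-1)
    return P@T[:3,:3].T+T[:3,3]
def onplane(d,uv,zp):
    K=d['K'];T=d['world_from_camera'];uv=np.atleast_2d(uv).astype(float)
    r=np.c_[(uv[:,0]-K[0,2])/K[0,0],(uv[:,1]-K[1,2])/K[1,1],np.ones(len(uv))]@T[:3,:3].T
    return T[:3,3]+r*((zp-T[2,3])/r[:,2])[:,None]
E
python3 - <<'E'
from h import *
d=np.load('/tmp/top0.npz');d={k:d[k] for k in d}
P=cloud(d);f=d['frame'].astype(int)
print('bench z near', np.median(P[180:190,170:230,2]))
hsv=cv2.cvtColor(d['frame'],cv2.COLOR_RGB2HSV)
def rect(pts,name):
    r=cv2.minAreaRect((pts[:,:2]*1000).astype(np.float32)); print(name,np.round(r[0],1),np.round(r[1],1),round(r[2],1),len(pts)); print(cv2.boxPoints(r).round(0).tolist());return r
# tray: depth z
sub=np.zeros(P.shape[:2],bool);sub[165:250,105:195]=1
Z=P[...,2]
m=sub&(Z>0.055)&(Z<0.075)
rect(P[m],'tray flange by depth'); print(np.median(Z[m]))
# colour mask and plane
pale=sub&(hsv[...,2]>190)&(hsv[...,1]<70)
n,l,st,c=cv2.connectedComponentsWithStats(pale.astype(np.uint8)); k=1+np.argmax(st[1:,4])
v,u=np.nonzero(l==k); print(st[k]); rect(onplane(d,np.c_[u,v],.065),'tray flange by colour')
red=sub&(f[...,0]>170)&(f[...,1]<110)&(f[...,2]<110)
v,u=np.nonzero(red);print('red px',len(v),u.mean(),v.mean()); print(onplane(d,[[u.mean(),v.mean()]],.10),P[red].mean(0),Z[red].max())
# small tray
s2=np.zeros_like(sub);s2[258:310,108:146]=1
m2=s2&(Z>0.01); rect(P[m2],'small'); 
# block
s3=np.zeros_like(sub);s3[155:215,245:295]=1
m3=s3&(Z>0.025)&(Z<.042); rect(P[m3],'block depth'); print(np.median(Z[m3]))
y=s3&(hsv[...,1]>70)&(hsv[...,2]>190)&(hsv[...,0]<35)
v,u=np.nonzero(y);rect(onplane(d,np.c_[u,v],.034),'block colour')
# vise & others heights
for nm,(a,b,c_,e) in dict(vise=(255,330,168,220),jar=(110,145,185,212),tapering=(113,155,135,175),beam=(78,120,110,262),cabinet=(0,80,70,225)).items():
    q=P[a:b,c_:e].reshape(-1,3);q=q[(q[:,2]>.015)]; print(nm,q.min(0).round(3),q.max(0).round(3))
E
```

```text
bench z near -0.00014020249144530705
tray flange by depth [557.9 147.8] [134.3 164. ] 36.1 1026
[[455.0, 174.0], [552.0, 42.0], [660.0, 121.0], [564.0, 254.0]]
0.06473505892373443
[ 113  172   73   70 2467]
tray flange by colour [558.  151.5] [135.7 164.4] 36.2 2467
[[455.0, 178.0], [552.0, 45.0], [661.0, 125.0], [564.0, 258.0]]
red px 2 141.0 234.5
[[0.47723838 0.16053087 0.1       ]] [0.45069044 0.02246525 0.58520658] 1.0698739309247545
small [359.   71.3] [110.2 380.8] 3.5 508
[[292.0, 258.0], [315.0, -122.0], [425.0, -115.0], [403.0, 265.0]]
block depth [ 612.4 -186.2] [129.7  56.5] 20.8 850
[[542.0, -183.0], [562.0, -236.0], [683.0, -190.0], [663.0, -137.0]]
0.03356843279926458
block colour [ 615.2 -185.6] [141.3 173.1] 88.6 1458
[[527.0, -254.0], [700.0, -258.0], [703.0, -117.0], [530.0, -113.0]]
vise [ 0.228 -0.115  0.015] [0.425 0.099 1.07 ]
jar [ 0.425 -0.115  0.016] [0.839 0.059 1.07 ]
tapering [ 0.425 -0.115  0.015] [0.839 0.208 1.07 ]
beam [ 0.425 -0.168  0.015] [0.955 0.278 1.07 ]
cabinet [ 0.425 -0.115  0.015] [1.174 0.305 1.07 ]
```

Run:
```python
from h import *
for nm,w in (('top',(225,250,125,155)),('scene',(150,190,160,190))):
    d=np.load(f'/tmp/{nm}0.npz');d={k:d[k] for k in d};P=cloud(d);f=d['frame'].astype(int)
    r=np.zeros(f.shape[:2],bool);r[w[0]:w[1],w[2]:w[3]]=1
    r&=(f[...,0]-f[...,1]>60)&(f[...,0]-f[...,2]>60)
    v,u=np.nonzero(r);print(nm,len(v),u.mean(),v.mean(),u.min(),u.max(),v.min(),v.max())
    p=P[r];print('cloud',np.median(p,0).round(4),p.min(0).round(3),p.max(0).round(3));
    k=p[:,2]>.09; print('top part',k.sum(),p[k].mean(0).round(4))
    hi=p[p[:,2]>.07]; 
    if len(hi)>4: print('minrect',cv2.minAreaRect((hi[:,:2]*1000).astype(np.float32)))
    print('onplane .103/.088',onplane(d,[[u.mean(),v.mean()]],.103).round(4),onplane(d,[[u.mean(),v.mean()]],.088).round(4))
d=np.load('/tmp/top0.npz');P=cloud(d)
q=P[255:330,168:220].reshape(-1,3);q=q[(q[:,2]>.015)&(q[:,2]<.4)];print('vise',q.min(0).round(3),q.max(0).round(3))
q=P[100:300,80:300].reshape(-1,3);q=q[(q[:,2]>.015)&(q[:,2]<.4)];print('tallest in work',q[np.argsort(-q[:,2])[:5]].round(3))
```

```text
top 34 136.41176470588235 234.08823529411765 132 141 232 236
cloud [0.4788 0.1725 0.1023] [ 0.425 -0.115  0.001] [0.484 0.211 1.07 ]
top part 30 [0.4772 0.1624 0.1344]
minrect ((451.4200439453125, 34.79420471191406), (304.7616271972656, 8.415630340576172), 78.61852264404297)
onplane .103/.088 [[0.4785 0.1716 0.103 ]] [[0.4793 0.176  0.088 ]]
scene 31 171.41935483870967 168.03225806451613 169 173 163 174
cloud [0.4724 0.1642 0.0953] [-0.357 -0.939 -0.003] [0.587 0.323 0.957]
top part 20 [0.4319 0.1134 0.1407]
minrect ((65.43780517578125, -380.89825439453125), (1399.1427001953125, 12.84051513671875), 53.415557861328125)
onplane .103/.088 [[0.4631 0.1543 0.103 ]] [[0.4775 0.1735 0.088 ]]
vise [ 0.228 -0.022  0.015] [0.418 0.099 0.13 ]
tallest in work [[0.317 0.068 0.13 ]
 [0.333 0.068 0.127]
 [0.316 0.046 0.126]
 [0.318 0.056 0.126]
 [0.318 0.044 0.126]]
```

```bash
cat >> h.py <<'E'
from scipy.spatial.transform import Rotation as R, Slerp
def rot(q): return R.from_quat([q[1],q[2],q[3],q[0]])
def plan(p0,R0,p1,R1,n,ng=None,nt=None):
    """rows from pose0 to pose1 in n rows; turn then shift?(shift in axes after turn)"""
    rv=(R0.inv()*R1).as_rotvec()
    rows=[];p=np.array(p0,float)
    for i in range(n):
        Ri=R0*R.from_rotvec(rv*i/n)   # axes as they stand before the row
        d=Ri.inv().apply((np.array(p1)-p0)/n)
        rows.append(np.r_[np.rad2deg(rv/n)/5,d/.04].round(2))
    return np.array(rows)
def down(yaw):
    c,s=np.cos(yaw),np.sin(yaw)
    return R.from_matrix(np.array([[c,s,0],[s,-c,0],[0,0,-1.]]))
E
python3 - <<'E'
from h import *
from plant import state
s=state();R0=rot(s['tool_rot']);print(R0.as_matrix().round(3))
print(plan(s['tool_pos'],R0,[.479,.174,.17],down(np.deg2rad(-16.8)),20))
E
```

```text
[[ 0.398  0.918 -0.001]
 [ 0.918 -0.398 -0.001]
 [-0.002 -0.    -1.   ]]
[[ 0.    0.    0.83 -0.34  0.46  0.08]
 [ 0.    0.    0.83 -0.31  0.49  0.08]
 [ 0.    0.    0.83 -0.27  0.51  0.08]
 [ 0.    0.    0.83 -0.23  0.53  0.08]
 [ 0.    0.    0.83 -0.2   0.54  0.08]
 [ 0.    0.    0.83 -0.16  0.55  0.08]
 [ 0.    0.    0.83 -0.11  0.56  0.08]
 [ 0.    0.    0.83 -0.07  0.57  0.08]
 [ 0.    0.    0.83 -0.03  0.58  0.08]
 [ 0.    0.    0.83  0.01  0.58  0.08]
 [ 0.    0.    0.83  0.05  0.57  0.08]
 [ 0.    0.    0.83  0.09  0.57  0.08]
 [ 0.    0.    0.83  0.13  0.56  0.08]
 [ 0.    0.    0.83  0.17  0.55  0.08]
 [ 0.    0.    0.83  0.21  0.53  0.08]
 [ 0.    0.    0.83  0.25  0.52  0.08]
 [ 0.    0.    0.83  0.29  0.5   0.08]
 [ 0.    0.    0.83  0.33  0.48  0.08]
 [ 0.    0.    0.83  0.36  0.45  0.08]
 [ 0.    0.    0.83  0.39  0.42  0.08]]
```

Emit:
carry_out([
  [[0, 0, 0.83, -0.34, 0.46, 0.08, 1], [0, 0, 0.83, -0.31, 0.49, 0.08, 1], [0, 0, 0.83, -0.27, 0.51, 0.08, 1], [0, 0, 0.83, -0.23, 0.53, 0.08, 1], [0, 0, 0.83, -0.2, 0.54, 0.08, 1], [0, 0, 0.83, -0.16, 0.55, 0.08, 1], [0, 0, 0.83, -0.11, 0.56, 0.08, 1], [0, 0, 0.83, -0.07, 0.57, 0.08, 1]],
])

```text
time: 0.82
tool_pos: [0.3412, 0.4133, 0.2052]
tool_rot: [0.0, 0.958, 0.286, -0.0]
contact_force: [0.1, -0.3, 0.8]
gripper_width: 0.997
```

Emit:
carry_out([
  [[0, 0, 0.83, -0.03, 0.58, 0.08, 1], [0, 0, 0.83, 0.01, 0.58, 0.08, 1], [0, 0, 0.83, 0.05, 0.57, 0.08, 1], [0, 0, 0.83, 0.09, 0.57, 0.08, 1], [0, 0, 0.83, 0.13, 0.56, 0.08, 1], [0, 0, 0.83, 0.17, 0.55, 0.08, 1], [0, 0, 0.83, 0.21, 0.53, 0.08, 1], [0, 0, 0.83, 0.25, 0.52, 0.08, 1]],
])

```text
time: 1.48
tool_pos: [0.4335, 0.2538, 0.1796]
tool_rot: [0.0, 1.0, -0.0, -0.0]
contact_force: [0.2, 0.4, 0.6]
gripper_width: 0.999
```

Emit:
carry_out([
  [[0, 0, 0.83, 0.29, 0.5, 0.08, 1], [0, 0, 0.83, 0.33, 0.48, 0.08, 1], [0, 0, 0.83, 0.36, 0.45, 0.08, 1], [0, 0, 0.83, 0.39, 0.42, 0.08, 1], [0, 0, 0, 0, 0, 0, 1], [0, 0, 0, 0, 0, 0, 1]],
])

```text
time: 1.98
tool_pos: [0.4801, 0.1746, 0.1668]
tool_rot: [0.0, 0.99, -0.143, -0.001]
contact_force: [-0.9, -0.3, -1.1]
gripper_width: 1.002
```

Run:
```python
from h import *
from plant import state,grab_frame
s=state();print(s['time'],s['tool_pos'],rot(s['tool_rot']).as_matrix().round(3),s['joint_pos'].round(2))
for n in ('wrist','top'):
    d=grab_frame(n);np.savez(f'/tmp/{n}1.npz',pos=s['tool_pos'],rotq=s['tool_rot'],**d)
    f=d['frame'][:,:,::-1]
    if n=='top': f=cv2.resize(f[165:265,90:220],(780,600),interpolation=cv2.INTER_CUBIC)
    else: f=cv2.resize(f,(800,600))
    cv2.imwrite(f'pics/{n}1.png',f)
```

```text
1.9833 [0.48010247 0.17458436 0.16676179] [[ 0.959 -0.284 -0.001]
 [-0.284 -0.959  0.   ]
 [-0.001  0.    -1.   ]] [ 0.2  -0.17  1.94  0.    1.38  0.49]
```

View pics/wrist1.png

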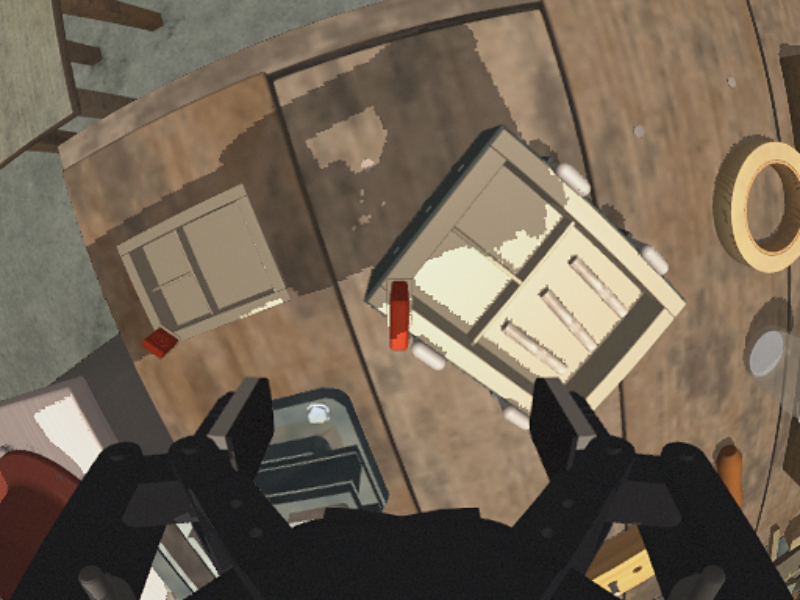

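The wrist view shows the tray with three pins (520-600, 270-350), the red tab at (399,315) between the finger tips, edge-on to the jaws, and the small decoy tray at (205,265). Next I'll measure the tab from this view.

```bash
cat >> h.py <<'E'
def wcloud(d):
    K=d['K'];z=d['z_map'];h,w=z.shape
    u,v=np.meshgrid(np.arange(w),np.arange(h));x=(u-K[0,2])/K[0,0];y=(v-K[1,2])/K[1,1]
    th=np.hypot(x,y);t=np.where(th>1e-6,np.tan(th)/np.maximum(th,1e-6),1)
    Pc=np.stack([x*t*z,y*t*z,z],-1);H=d['hand_eye']
    Pt=Pc@H[:3,:3].T+H[:3,3]
    return rot(d['rotq']).apply(Pt.reshape(-1,3)).reshape(Pt.shape)+d['pos']
E
python3 - <<'E'
from h import *
d=np.load('/tmp/wrist1.npz');d={k:d[k] for k in d};P=wcloud(d);f=d['frame'].astype(int);Z=P[...,2]
r=np.zeros(Z.shape,bool);r[170:235,235:275]=1
r&=(f[...,0]-f[...,1]>70)&(Z>.05)&(Z<.12);p=P[r];print(len(p),p.min(0),p.max(0))
t=p[p[:,2]>.098];print('tab top',len(t),t.mean(0).round(4));rr=cv2.minAreaRect((t[:,:2]*1000).astype(np.float32));print(rr)
m=np.zeros(Z.shape,bool);m[75:275,230:445]=1
m&=(Z>.058)&(Z<.069)&(f[...,0]-f[...,1]<50);
n,l,st,c=cv2.connectedComponentsWithStats(m.astype(np.uint8));k=1+np.argmax(st[1:,4]);q=P[l==k];print(st[k],np.median(q[:,2]))
rr=cv2.minAreaRect((q[:,:2]*1000).astype(np.float32));print(rr,cv2.boxPoints(rr).round().tolist())
E
```

```text
343 [0.4709088  0.16060889 0.092565  ] [0.48482232 0.18498668 0.10462645]
tab top 341 [0.4781 0.1729 0.1028]
((478.0924072265625, 172.73614501953125), (24.660741806030273, 7.577888488769531), 73.17020416259766)
[ 233   80  206  186 7012] 0.0647216548181935
((555.3216552734375, 148.83384704589844), (125.46672821044922, 163.0866241455078), 36.165191650390625) [[457.0, 178.0], [553.0, 46.0], [654.0, 120.0], [558.0, 252.0]]
```

Emit:
carry_out([
  [[0, 0, 0.06, -0.03, 0.06, 0.5, 1], [0, 0, 0, 0, 0, 0.5, 1], [0, 0, 0, 0, 0, 0.5, 1], [0, 0, 0, 0, 0, 0.4, 1], [0, 0, 0, 0, 0, 0.3, 1], [0, 0, 0, 0, 0, 0.2, 1], [0, 0, 0, 0, 0, 0, 1], [0, 0, 0, 0, 0, 0, 1]],
])

```text
time: 2.75
tool_pos: [0.4784, 0.1737, 0.0715]
tool_rot: [-0.0, 0.989, -0.145, 0.0]
contact_force: [0.1, -0.3, -0.7]
gripper_width: 1.0
```

Run:
```python
from h import *
from plant import state,grab_frame
s=state();print(s['time'],s['tool_pos'],rot(s['tool_rot']).as_matrix().round(4),s['contact_force'])
d=grab_frame('wrist')
cv2.imwrite('pics/wrist2.png',cv2.resize(d['frame'][:,:,::-1],(800,600)))
```

```text
2.75 [0.47836783 0.17373393 0.07153737] [[ 9.579e-01 -2.870e-01  1.000e-04]
 [-2.870e-01 -9.579e-01  1.000e-04]
 [ 1.000e-04 -1.000e-04 -1.000e+00]] [ 0.08797722 -0.25447979 -0.6520603 ]
```

View pics/wrist2.png

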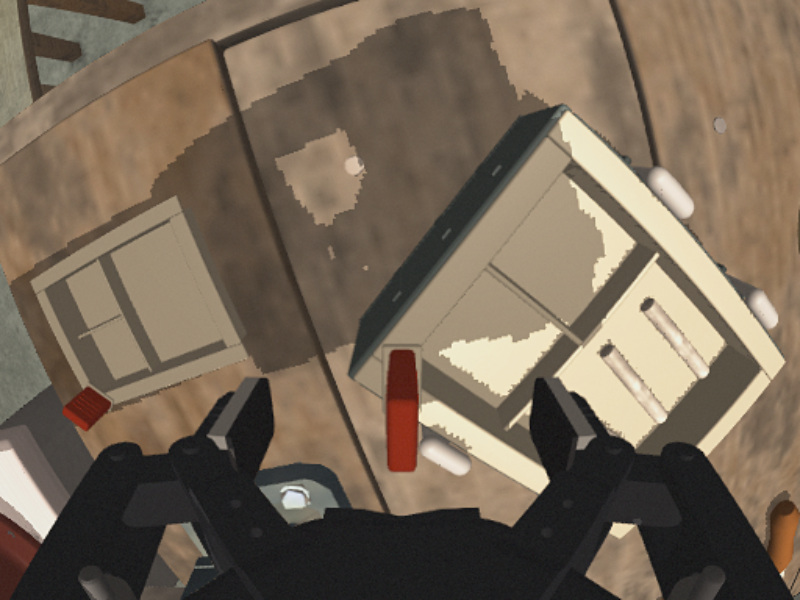

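The tab at (402,410) is centred between the fingertips at (240,420) and (560,420), and the nose clip at (445,455) is clear. I'll close.

Emit:
carry_out([
  [[0, 0, 0, 0, 0, 0, 0], [0, 0, 0, 0, 0, 0, -0.5], [0, 0, 0, 0, 0, 0, -1], [0, 0, 0, 0, 0, 0, -1], [0, 0, 0, 0, 0, 0, -1], [0, 0, 0, 0, 0, 0, -1], [0, 0, 0, 0, 0, 0, -1], [0, 0, 0, 0, 0, 0, -1]],
])

```text
time: 3.47
tool_pos: [0.4785, 0.1733, 0.0715]
tool_rot: [-0.0, 0.989, -0.145, 0.0]
contact_force: [0.4, -0.3, 1.3]
gripper_width: 0.092
```

Run:
```python
from h import *
from plant import state,grab_frame
s=state();print(s['time'],s['tool_pos'],s['contact_force'],s['ft_torque'],s['gripper_width'],s['gripper_width']*85)
d=grab_frame('wrist')
cv2.imwrite('pics/wrist3.png',cv2.resize(d['frame'][:,:,::-1],(800,600)))
# peel rows: rotate about far corner, axis = horizontal, tab up
Rt=rot(s['tool_rot']);p=s['tool_pos'];c=np.array([.5566,.1485]);ex=np.array([-.592,.807]);ey=np.array([-.807,-.592])
far=np.r_[c-.08*ex-.06*ey,.062]; print('far',far)
ax=Rt.as_matrix()[:,1]
for sg in(1,-1):
  pp=far+R.from_rotvec(sg*.17*ax).apply(p-far); print(sg,(pp-p).round(4))
  if pp[2]>p[2]: S=sg
n=16;pc=p.copy();Rc=Rt
for i in range(n):
  dR=R.from_rotvec(S*.17/n*ax);p2=far+dR.apply(pc-far);R2=dR*Rc
  print(np.r_[np.rad2deg((Rc.inv()*R2).as_rotvec())/5,Rc.inv().apply(p2-pc)/.04].round(3));pc,Rc=p2,R2
```

```text
3.4667 [0.47846665 0.1733298  0.07152672] [ 0.3949201  -0.34210922  1.27329756] [-0.05940009  0.07824507 -0.04083046] 0.09200105916350995 7.8200900288983455
far [0.65238 0.11946 0.062  ]
1 [ 0.001  -0.0003 -0.0309]
-1 [ 0.0041 -0.0012  0.0307]
[-0.    -0.122  0.     0.003 -0.    -0.048]
[ 0.    -0.122  0.     0.003 -0.    -0.048]
[ 0.    -0.122  0.     0.003  0.    -0.048]
[-0.    -0.122  0.     0.003  0.    -0.048]
[ 0.    -0.122  0.     0.003 -0.    -0.048]
[-0.    -0.122  0.     0.003  0.    -0.048]
[ 0.    -0.122  0.     0.003 -0.    -0.048]
[ 0.    -0.122  0.     0.003 -0.    -0.048]
[ 0.    -0.122  0.     0.003 -0.    -0.048]
[-0.    -0.122 -0.     0.003  0.    -0.048]
[ 0.    -0.122  0.     0.003  0.    -0.048]
[-0.    -0.122  0.     0.003  0.    -0.048]
[ 0.    -0.122  0.     0.003  0.    -0.048]
[ 0.    -0.122  0.     0.003 -0.    -0.048]
[-0.    -0.122  0.     0.003  0.    -0.048]
[-0.    -0.122  0.     0.003  0.    -0.048]
```

View pics/wrist3.png

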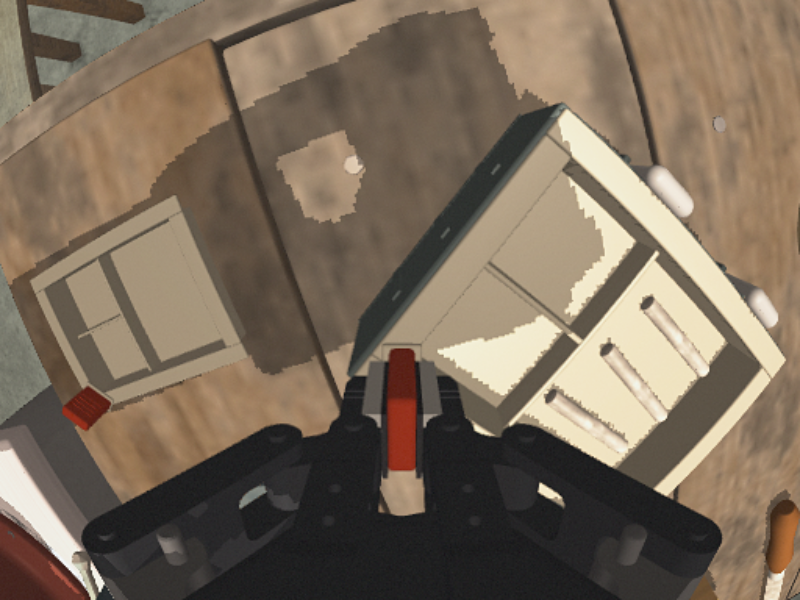

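Both fingers are on the tab at (402,410), opening about 8 mm. I'll peel about the far corner.

Emit:
carry_out([
  [[0, -0.12, 0, 0, 0, -0.05, -1], [0, -0.12, 0, 0, 0, -0.05, -1], [0, -0.12, 0, 0, 0, -0.05, -1], [0, -0.12, 0, 0, 0, -0.05, -1], [0, -0.12, 0, 0, 0, -0.05, -1], [0, -0.12, 0, 0, 0, -0.05, -1]],
])

```text
time: 4.02
tool_pos: [0.4784, 0.1726, 0.0827]
tool_rot: [-0.004, 0.989, -0.145, -0.032]
contact_force: [2.6, -1.7, -4.8]
gripper_width: 0.094
```

Emit:
carry_out([
  [[0, -0.12, 0, 0, 0, -0.05, -1], [0, -0.12, 0, 0, 0, -0.05, -1], [0, -0.12, 0, 0, 0, -0.05, -1], [0, -0.12, 0, 0, 0, -0.05, -1], [0, 0, 0, 0, 0, 0, -1], [0, 0, 0, 0, 0, 0, -1]],
])

```text
time: 4.52
tool_pos: [0.4789, 0.1729, 0.0917]
tool_rot: [-0.007, 0.988, -0.145, -0.052]
contact_force: [-3.2, -1.6, 0.4]
gripper_width: 0.101
```

```bash
cat > look.py <<'E'
from h import *
from plant import state,grab_frame
import sys
n=sys.argv[1]
s=state();print(s['time'],s['tool_pos'].round(4),s['contact_force'].round(2),s['ft_torque'].round(2),s['gripper_width'].round(3))
print(rot(s['tool_rot']).as_matrix().round(3).tolist())
ds={}
for c in ('wrist','scene','top'):
    d=grab_frame(c); np.savez(f'/tmp/{c}{n}.npz',pos=s['tool_pos'],rotq=s['tool_rot'],**d); ds[c]=d['frame'][:,:,::-1]
a=cv2.resize(ds['wrist'],(533,400))
b=cv2.resize(ds['scene'][130:210,150:240] if len(sys.argv)<3 else ds['scene'][130:230,150:300],(267,200),interpolation=cv2.INTER_CUBIC)
t=cv2.resize(ds['top'][165:255,100:220] if len(sys.argv)<3 else ds['top'][130:255,100:320],(267,200),interpolation=cv2.INTER_CUBIC)
cv2.imwrite(f'pics/m{n}.png',np.hstack([a,np.vstack([b,t])]))
E
python3 look.py 4
```

```text
Traceback (most recent call last):
  File "look.py", line 5, in <module>
    s=state();print(s['time'],s['tool_pos'].round(4),s['contact_force'].round(2),s['ft_torque'].round(2),s['gripper_width'].round(3))
                                                                                                         ^^^^^^^^^^^^^^^^^^^^^^^^
AttributeError: 'float' object has no attribute 'round'
```

```bash
sed -i "s/s\['gripper_width'\].round(3)/round(s['gripper_width'],3)/" look.py; python3 look.py 4
```

```text
4.5167 [0.4789 0.1729 0.0917] [-3.21 -1.56  0.44] [-0.45  0.52 -0.06] 0.101
[[0.952, -0.288, -0.102], [-0.287, -0.958, 0.03], [-0.106, 0.001, -0.994]]
```

View pics/m4.png

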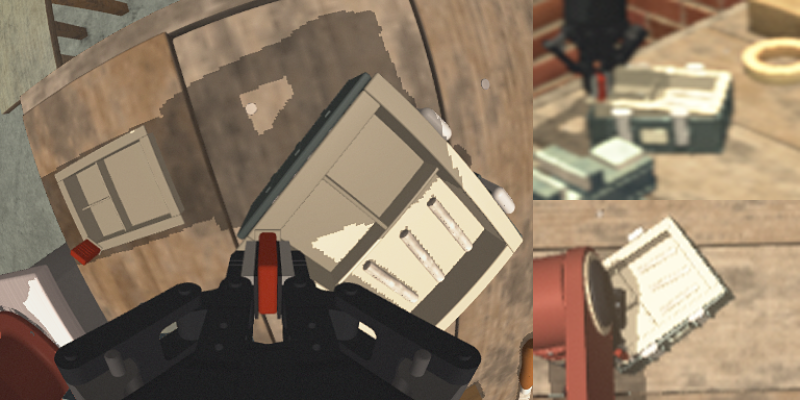

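The tray follows the fingers and the box stays in place; wrist view, tab at (267,275). I'll measure the tray's real tilt from depth.

```bash
cat > tilt.py <<'E'
from h import *
import sys
d=np.load(f'/tmp/wrist{sys.argv[1]}.npz');d={k:d[k] for k in d};P=wcloud(d)
# compartment floor patch pixels display(533x400) -> native *0.96
def patch(x0,x1,y0,y1):
    q=P[int(y0*.96):int(y1*.96),int(x0*.96):int(x1*.96)].reshape(-1,3)
    for _ in range(3):
        c=np.median(q,0);A=np.c_[q[:,:2]-c[:2],np.ones(len(q))];k=np.linalg.lstsq(A,q[:,2],rcond=None)[0];e=np.abs(A@k-q[:,2]);q=q[e<max(2*np.median(e),.0005)]
    nrm=np.array([-k[0],-k[1],1]);nrm/=np.linalg.norm(nrm);return c.round(4),nrm.round(3),round(float(np.arccos(nrm[2])),3)
a=list(map(int,sys.argv[2:]))
while a: print(patch(*a[:4]));a=a[4:]
E
python3 tilt.py 4 345 395 135 180  305 345 200 240
```

```text
(array([0.5487, 0.1996, 0.0484]), array([ 0.111, -0.035,  0.993]), 0.117)
(array([0.5109, 0.1694, 0.0514]), array([ 0.107, -0.043,  0.993]), 0.116)
```

The tray's tilt is 0.116 rad about the diagonal. The floor plane extrapolated to the far corner gives 0.034, its seated height, so step 1 holds. I'll continue to about 0.19 rad.

Emit:
carry_out([
  [[0, -0.12, 0, 0, 0, -0.05, -1], [0, -0.12, 0, 0, 0, -0.05, -1], [0, -0.12, 0, 0, 0, -0.05, -1], [0, -0.12, 0, 0, 0, -0.05, -1], [0, -0.12, 0, 0, 0, -0.05, -1], [0, -0.12, 0, 0, 0, -0.05, -1], [0, -0.12, 0, 0, 0, -0.05, -1], [0, 0, 0, 0, 0, 0, -1]],
])

```text
time: 5.33
tool_pos: [0.4818, 0.1725, 0.1057]
tool_rot: [-0.013, 0.985, -0.145, -0.088]
contact_force: [-2.3, -1.5, -1.5]
gripper_width: 0.097
```

```bash
python3 look.py 5; python3 tilt.py 5 345 395 135 180  305 345 200 240
```

```text
5.3333 [0.4818 0.1725 0.1057] [-2.28 -1.51 -1.54] [-0.3   0.56 -0.17] 0.097
[[0.943, -0.288, -0.169], [-0.284, -0.958, 0.051], [-0.177, -0.001, -0.984]]
(array([0.5486, 0.1999, 0.0582]), array([ 0.177, -0.059,  0.982]), 0.187)
(array([0.5109, 0.1698, 0.0633]), array([ 0.166, -0.058,  0.984]), 0.177)
```

View pics/m5.png

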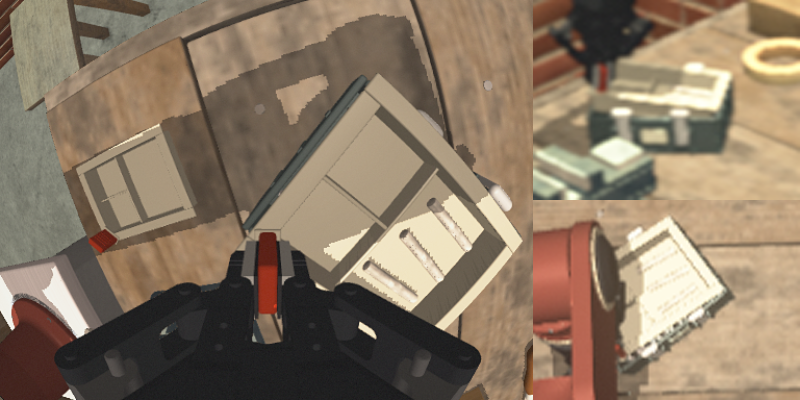

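Tilt is about 0.185 rad, the pins are in place and the box is steady. A little more turn, then I'll lift straight up (tool-frame up is about (-0.2, 0, -0.98)).

Emit:
carry_out([
  [[0, -0.12, 0, 0, 0, -0.05, -1], [0, -0.12, 0, 0, 0, -0.05, -1], [0, 0, 0, -0.02, 0, -0.08, -1], [0, 0, 0, -0.02, 0, -0.1, -1], [0, 0, 0, -0.02, 0, -0.1, -1], [0, 0, 0, -0.02, 0, -0.1, -1]],
])

```text
time: 5.98
tool_pos: [0.4824, 0.1727, 0.1257]
tool_rot: [-0.015, 0.985, -0.144, -0.097]
contact_force: [0.5, 0.0, -1.8]
gripper_width: 0.094
```

```bash
python3 look.py 6; python3 tilt.py 6 345 395 135 180  305 345 200 240
```

```text
5.9833 [0.4824 0.1727 0.1257] [ 0.45  0.03 -1.79] [-0.03  0.01  0.06] 0.094
[[0.939, -0.287, -0.187], [-0.282, -0.958, 0.058], [-0.196, -0.001, -0.981]]
(array([0.5485, 0.2008, 0.0773]), array([ 0.19 , -0.061,  0.98 ]), 0.201)
(array([0.5107, 0.1707, 0.0828]), array([ 0.188, -0.064,  0.98 ]), 0.2)
```

View pics/m6.png

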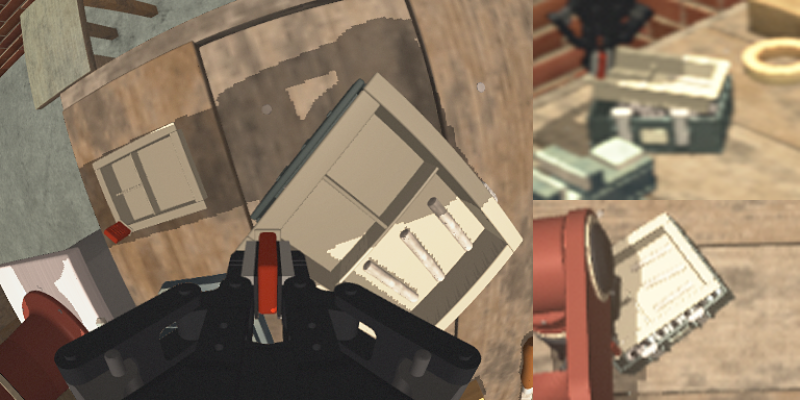

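It's free of the clips: force is -1.8 N (the tray's weight) with no moment, and all three pins are at (385-450, 200-285). I'll lift higher, then level.

Emit:
carry_out([
  [[0, 0, 0, -0.04, 0, -0.2, -1], [0, 0, 0, -0.06, 0, -0.3, -1], [0, 0, 0, -0.06, 0, -0.3, -1], [0, 0, 0, -0.06, 0, -0.3, -1], [0, 0, 0, -0.06, 0, -0.3, -1], [0, 0, 0, -0.06, 0, -0.3, -1], [0, 0, 0, -0.04, 0, -0.2, -1], [0, 0, 0, -0.02, 0, -0.1, -1]],
])

```text
time: 6.8
tool_pos: [0.4826, 0.1724, 0.2085]
tool_rot: [-0.015, 0.985, -0.145, -0.097]
contact_force: [0.5, -0.1, -1.4]
gripper_width: 0.092
```

Emit:
carry_out([
  [[0, 0.15, 0, 0, 0, -0.1, -1], [0, 0.3, 0, 0, 0, -0.1, -1], [0, 0.4, 0, 0, 0, 0, -1], [0, 0.5, 0, 0, 0, 0, -1], [0, 0.4, 0, 0, 0, 0, -1], [0, 0.3, 0, 0, 0, 0, -1], [0, 0.2, 0, 0, 0, 0, -1], [0, 0, 0, 0, 0, 0, -1]],
])

```text
time: 7.47
tool_pos: [0.4825, 0.1721, 0.2138]
tool_rot: [-0.0, 0.989, -0.145, -0.001]
contact_force: [-0.9, 0.7, -1.7]
gripper_width: 0.098
```

```bash
python3 look.py 7; python3 tilt.py 7 345 395 135 180  305 345 200 240
python3 - <<'E'
from h import *
d=np.load('/tmp/wrist7.npz');c=np.array([.612,-.186]);
R0=rot(d['rotq']);p=d['pos']
off=np.array([-.0786,.0243]); print('target tcp',c+off)
print(plan(p,R0,np.r_[c+off,p[2]],down(np.deg2rad(-16.7)),20)[[0,10,19]])
E
```

```text
7.4667 [0.4825 0.1721 0.2138] [-0.85  0.71 -1.74] [ 0.07  0.18 -0.01] 0.098
[[0.958, -0.287, -0.002], [-0.287, -0.958, 0.001], [-0.002, 0.0, -1.0]]
(array([0.5567, 0.1975, 0.1769]), array([ 0.01 , -0.013,  1.   ]), 0.017)
(array([0.5185, 0.1678, 0.177 ]), array([ 0.009, -0.016,  1.   ]), 0.018)
target tcp [ 0.5334 -0.1617]
[[ 0.    0.    0.    0.18  0.38 -0.  ]
 [ 0.    0.    0.    0.18  0.38 -0.  ]
 [ 0.    0.    0.    0.18  0.38 -0.  ]]
```

View pics/m7.png

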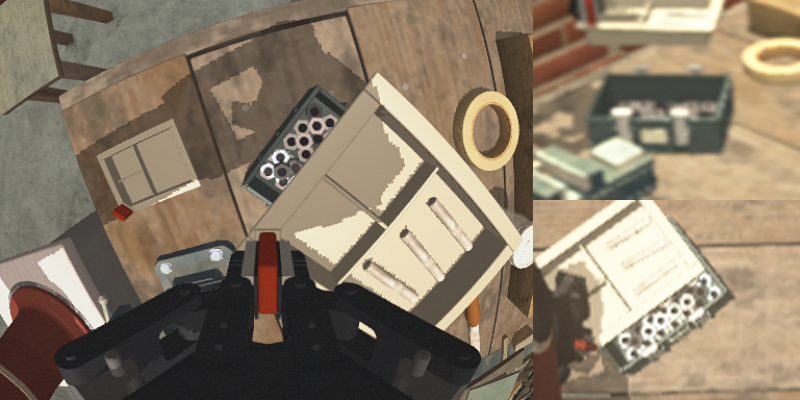

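The tray is out and level (0.017 rad) with all three pins in it, and the box with its nuts hasn't moved. I'll carry it to the block.

Emit:
carry_out([
  [[0, 0, 0, 0.08, 0.2, 0, -1], [0, 0, 0, 0.14, 0.3, 0, -1], [0, 0, 0, 0.18, 0.38, 0, -1], [0, 0, 0, 0.18, 0.38, 0, -1], [0, 0, 0, 0.18, 0.38, 0, -1], [0, 0, 0, 0.18, 0.38, 0, -1], [0, 0, 0, 0.18, 0.38, 0, -1], [0, 0, 0, 0.18, 0.38, 0, -1]],
])

```text
time: 8.28
tool_pos: [0.5012, 0.0488, 0.2138]
tool_rot: [0.0, 0.989, -0.146, -0.001]
contact_force: [-0.6, -0.1, -1.1]
gripper_width: 0.096
```

Emit:
carry_out([
  [[0, 0, 0, 0.18, 0.38, 0, -1], [0, 0, 0, 0.18, 0.38, 0, -1], [0, 0, 0, 0.18, 0.38, 0, -1], [0, 0, 0, 0.18, 0.38, 0, -1], [0, 0, 0, 0.18, 0.38, 0, -1], [0, 0, 0, 0.18, 0.38, 0, -1], [0, 0, 0, 0.18, 0.38, 0, -1], [0, 0, 0, 0.18, 0.38, 0, -1]],
])

```text
time: 8.95
tool_pos: [0.5211, -0.0844, 0.2136]
tool_rot: [-0.0, 0.989, -0.146, -0.002]
contact_force: [0.1, 0.5, -2.1]
gripper_width: 0.094
```

Emit:
carry_out([
  [[0, 0, 0, 0.18, 0.38, 0, -1], [0, 0, 0, 0.18, 0.38, 0, -1], [0, 0, 0, 0.18, 0.38, 0, -1], [0, 0, 0, 0.15, 0.3, 0, -1], [0, 0, 0, 0.11, 0.22, 0, -1], [0, 0, 0, 0.06, 0.12, 0, -1], [0, 0, 0, 0, 0, 0, -1], [0, 0, 0, 0, 0, 0, -1]],
])

```text
time: 9.62
tool_pos: [0.5336, -0.1606, 0.2135]
tool_rot: [-0.0, 0.989, -0.146, -0.002]
contact_force: [0.6, 0.1, -2.0]
gripper_width: 0.095
```

Emit:
carry_out([
  [[0, 0, 0, 0, 0, 0.1, -1], [0, 0, 0, 0, 0, 0.2, -1], [0, 0, 0, 0, 0, 0.25, -1], [0, 0, 0, 0, 0, 0.25, -1], [0, 0, 0, 0, 0, 0.15, -1], [0, 0, 0, 0, 0, 0.05, -1], [0, 0, 0, 0, 0, 0, -1], [0, 0, 0, 0, 0, 0, -1]],
])

```text
time: 10.28
tool_pos: [0.5336, -0.1607, 0.1736]
tool_rot: [-0.0, 0.989, -0.145, -0.001]
contact_force: [0.4, -0.8, -0.7]
gripper_width: 0.096
```

```bash
python3 look.py 8 w; python3 tilt.py 8 345 395 135 180  305 345 200 240
python3 - <<'E'
from h import *
d=np.load('/tmp/wrist8.npz');d={k:d[k] for k in d};P=wcloud(d);f=d['frame'].astype(int);Z=P[...,2]
off=np.array([.0786,-.0243]);print('centre from tcp',d['pos'][:2]+off)
zf=np.median(Z[150:165,340:375]);print('floor',zf)
m=np.zeros(Z.shape,bool);m[60:330,235:512]=1
m&=(abs(Z-zf-.031)<.005)&(f[...,0]-f[...,1]<50)
n,l,st,c=cv2.connectedComponentsWithStats(m.astype(np.uint8));k=1+np.argmax(st[1:,4]);q=P[l==k];print(st[k])
rr=cv2.minAreaRect((q[:,:2]*1000).astype(np.float32));print(rr,np.median(q[:,2]))
d=np.load('/tmp/top8.npz');d={k:d[k] for k in d};P=cloud(d);Z=P[...,2]
m=np.zeros(Z.shape,bool);m[150:250,100:200]=1;m&=(Z>.055)&(Z<.07);print('box rim',cv2.minAreaRect((P[m][:,:2]*1000).astype(np.float32)),m.sum())
cv2.imwrite('pics/top8.png',cv2.resize(d['frame'][:,:,::-1],(800,600)))
E
```

```text
10.2833 [ 0.5336 -0.1607  0.1736] [ 0.37 -0.83 -0.71] [0.09 0.16 0.03] 0.096
[[0.958, -0.288, -0.003], [-0.288, -0.958, 0.001], [-0.003, 0.0, -1.0]]
(array([ 0.6078, -0.1353,  0.1367]), array([ 0.014, -0.014,  1.   ]), 0.02)
(array([ 0.5694, -0.1655,  0.1368]), array([ 0.009, -0.016,  1.   ]), 0.018)
centre from tcp [ 0.61220698 -0.18497754]
floor 0.13666470493434807
[ 235   69  267  248 9402]
((615.36572265625, -182.57115173339844), (112.6995620727539, 161.6920928955078), 37.060707092285156) 0.16652852284153152
box rim ((554.3104858398438, 146.17713928222656), (130.91017150878906, 163.9929962158203), 36.65272903442383) 427
```

View pics/m8.png

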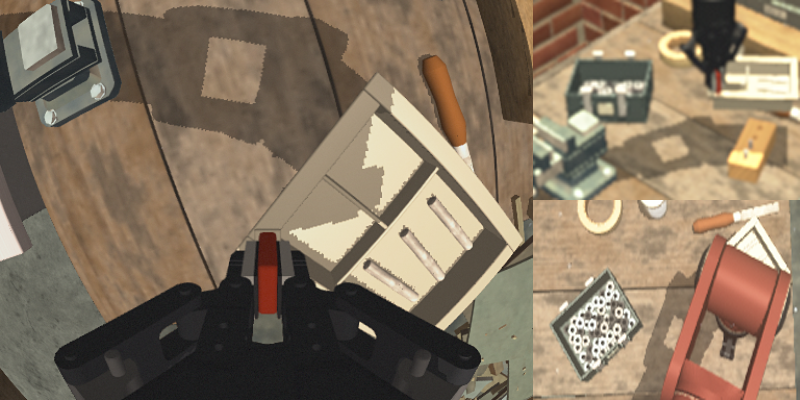

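View pics/top8.png

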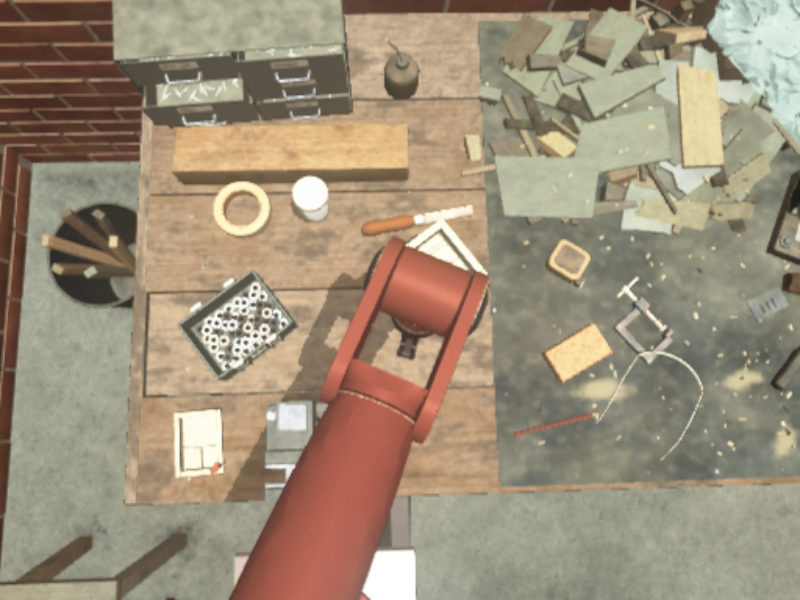

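The tray is over the block: centre at about (0.613,-0.184,0.150) against the block's (0.612,-0.186), tilt 0.02 rad, three pins in it. The box rim is within about 4 mm of its start. I'll let it settle, then hand in.

Emit:
carry_out([
  [[0, 0, 0, 0, 0, 0, -1], [0, 0, 0, 0, 0, 0, -1], [0, 0, 0, 0, 0, 0, -1], [0, 0, 0, 0, 0, 0, -1], [0, 0, 0, 0, 0, 0, -1], [0, 0, 0, 0, 0, 0, -1]],
])

```text
time: 10.93
tool_pos: [0.5335, -0.1607, 0.1737]
tool_rot: [-0.0, 0.989, -0.145, -0.001]
contact_force: [-1.2, 0.1, -1.3]
gripper_width: 0.092
```

Run:
```python
from plant import state,ticket
s=state();print(s['time'],s['tool_pos'],s['gripper_width'],s['joint_vel'].round(3))
print(ticket.job_done())
```

```text
10.9333 [ 0.53354992 -0.16069318  0.17367413] 0.09186200854474608 [ 0.002 -0.001 -0.     0.     0.    -0.   ]
the job is handed in; nothing more can be done
None
```

I gripped the red tab and peeled the tray corner-first. It was at 0.116 rad with the far corner still on its seat, then at 0.20 rad as it came clear of the clips. I lifted it out, levelled it, carried it to the drilled block, and handed the job in at 10.9 s while still holding it there.

**Last checks:**
- **Tray:** its centre is about 3 mm from the block's centre seen from above, 0.150 m above the bench. That puts the underside about 10 cm above the wood. It is level within 0.02 rad and the arm is at rest.
- **Pins:** all three are visible in the tray.
- **Box:** it is standing. The depth measurement puts its rim about 4 mm from where it started, within what I can measure with the clips in view.
- **Other things:** they look unmoved in the top view. The block's final position was not re-measured because the tray and arm cover it, but nothing touched it.

Some readings disagreed slightly. In the last wrist view the flange measured 113 x 162 mm instead of 120 x 160 because the gripper hides part of it. That shifts the centre estimate by about 3 mm.

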